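Set up the record photograph of a conserved flask

ROBOT

A 6-joint arm with a two-finger parallel gripper is mounted at the origin on the work surface. World frame = base frame: x ahead of the robot, y to its left, z up, the work surface at z = 0. Lengths are in m, angles in rad, forces in N, time in s.
With the tool pointing down it reaches from about 0.375 to 0.825 m from the base axis. Payload 5.5 kg.
Tool frame: the origin (TCP) lies on the centre line of the jaws, within the pads' length; the fingertips stand manip.finger_overhang ahead of it and the grasp point (between the pads) lies 2 mm behind it (manip.finger_overhang is the distance from the TCP to the fingertips, in m); z points along the fingers, y is the line along which they close (so a half turn about z gives the same grasp; the last joint's range is limited). The gripper opens to 85 mm and grips with 20 to 120 N. Pads are 22 mm wide; open, the fingers measure 114 mm over their backs; the gripper's body (76 mm by 85 mm) begins 54 mm behind the grasp point. The pads swing forward as they close: fully open they stand 13 mm farther back than shut.
Start: joints at [1.3, 0.314, -0.047, 1.21, 0, 1.571], TCP at [0.16, 0.578, 0.248] pointing down, gripper open.
Joint ranges: [-2.67, 2.67], [-0.69, 1.73], [-1.03, 1.25], [-2.08, 2.16], [-1.42, 1.45], [-3.14, 3.14]. Speed limits (rad/s): [2.39, 2.39, 3.01, 3.14, 3.14, 3.14].

INTERFACE

Orientations are given as a rotation vector (axis times angle).
In Python, from bench import observe, optics, manip gives the robot as it stands.
- The arm moves only by the tool apply_moves, never from a script. Its argument "motion" is a list of rows, each a list of 7 numbers: the turn, a rotation vector about the tool's x, y, z in degrees, then the shift along the tool's x, y, z in mm, then the closure, from 0 (fully open) to 1 (shut). A call has 1 to 10 rows; each row is the pose to reach, as a shift and turn from the pose commanded when the call began, along the tool's axes at that moment; what a row does not reach only later rows make up. A row lasts 1/12 s, in which the tool goes at most 41.7 mm and 7.16 degrees, less where a joint would pass 70% of its speed; a pose out of reach is approached as far as the arm can. A call with a gripper value outside its range is refused whole. The fingers move at their own pace and stop on an object; the grip force is fixed at half the most. Time passes only in rows, so rows that repeat a pose let the fingers close. It gives the time, the measured TCP pose, the force, the opening and the grip force at its end, in the units of the state.
- observe(): the state, without advancing time (a new reading comes with each control period).
- optics.snapshot(name): name is "side" or "top" or "wrist"; returns a dict with "pixels" (480x640x3 uint8, red, green, blue), "z_map" (480x640 float32, m along the optical axis (not along the pixel's ray), 0 where there is no reading), "fx", "fy", "cx", "cy" (pixels), "view" (4x4, takes a point from world to camera coordinates). Camera axes: x right, y down, z forward; pixel columns grow to the right and rows downward; lengths in m; the calibration is good to about 2 mm. A picture is of the moment at which its call begins.
- manip.sign_off(): hands the job in; it is judged then, once.
The state is a dict: "time": time; "joints": joint angles; "joint_vel": joint speeds; "joint_efforts": joint torques, N m; "ee_pos": TCP position; "tcp_rot": TCP orientation; "wrist_force": force on the tool from outside, world axes, zero at the start; "ft_torque": the same for the moment, N m; "finger_gap": finger opening in m; "grip_force": force on a finger pad.
Only numpy, scipy, OpenCV 4.12 (cv2) and the standard library are available. Lean on these libraries where they do the work, as an engineer would, in place of code of your own. Each camera call takes 0.05 s, during which the arm holds its last target. There are 200 camera calls.

TASK

Lay out the record photograph on the pale grey photo board: stand the cork riser on the cross in the middle of the board and the bronze flask upright on the centre of the riser; lay the chequered scale bar face up, midway between the riser and the board's black front stripe, centred in front of the riser and parallel to the stripe; and lay the colour target face up, midway between the riser and the orange lamp, with its long side running from the front of the board to the back. Never let the flask tip over, and leave the jar, the brush and the brush pot where they are.

Things in the scene. Friction and masses are not known exactly. Their poses are not given: they have to be found in the camera images.
- board: Pale grey photo board fixed flat on the bench: 240 mm (x) by 340 mm (y), 6 mm thick. A 14 mm black stripe runs along its whole front edge (x -120 to -106 mm), the edge nearer the robot; a thin black cross, 90 mm across, marks the middle. Origin on the bench under the middle (upper face at z = 6 mm); x points from the front stripe to the back edge, y left, z up.
- lamp: Small round LED lamp: orange cylinder 44 mm in diameter with a pale yellow luminous top, 44 mm tall, fixed on the board in the middle of one of its two side areas, 140 mm left or right of the board's middle (y = +140 or -140 mm of the board, x = 0). Origin at the centre of its underside.
- reflector: White reflector: upright white panel 70 mm long, 6 mm thick in a brown wooden foot 70 x 30 mm, 55 mm tall overall, panel running front to back; fixed on the board across from the lamp, 140 mm from the board's middle on the other side. Origin at the centre of its underside.
- riser: Loose cork disc, brown, 56 mm in diameter, 25 mm high, about 40 g. Origin at the centre of its underside, z up. It starts on the bench to the right of the board.
- flask: Loose bronze flask with green patina all over, 70 mm tall, about 200 g, upright on a flat foot 36 mm in diameter; belly a cylinder 42 mm in diameter from 16 to 42 mm above the foot, then a neck of 20 mm at 60 mm and a lip of 28 mm. Origin at the centre of its underside, z up. Starts on the bench right of the board.
- scale_bar: Loose flat bar, white with black chequers on its upper face, 100 mm (its x) by 18 mm (its y), 10 mm thick, about 40 g. Origin at the centre of its underside, z up; it starts face up on the bench to the right of the board, at any yaw.
- colour_target: Loose black block with eight coloured patches (two rows of four) on its upper face, 64 mm (its x, the long side) by 26 mm (its y), 14 mm thick, about 60 g. Origin at the centre of its underside, z up; it starts face up on the bench to the right of the board, at any yaw.
- jar: Bystander, to be left alone: closed glass jar with paper label and steel lid, 72 mm in diameter, 110 mm tall, standing loose on the bench far right. Origin at the centre of its underside.
- brush: Bystander, to be left alone: flat brush with orange wooden handle, 170 mm long and 42 mm wide at its head, lying loose on the bench at the far right, along its x. Origin at the middle of its underside.
- brush_pot: Bystander, to be left alone: white ceramic pot 76 mm in diameter and 85 mm tall, with brushes up to 145 mm high, standing loose on the bench left of the board. Origin at the centre of its underside.
Not all that is in view belongs to the job. Several things look just like the colour_target: the one meant starts farthest to the robot's right.

How it is judged:
By the outcome, as a careful person would: the job done as asked, in the order asked, and still so for the second after the job is handed in, with the robot touching nothing.
It also fails if it takes over 104 s, if anything falls off the work surface, if the arm or the gripper's body presses on something with over 40 N, if the wrist force passes 120 N, or if a joint passes its speed limit or range.

## Working session

There is one attempt and no reset: what is moved stays moved. The work goes in short steps, Python scripts to look and compute and a tool call to move; the robot and the scene stay as the last step left them, time stands still between calls to the robot, and variables do not carry over. Pictures are saved under pics/ and viewed, at most 14 in all, crops included, and the job is handed in when it is done.

Besides the shell and the picture viewer there is one more tool, called after "Call:" by a JSON object that holds its "fn" and its "kwargs". apply_moves: Moves the arm, as the interface text tells. Its arguments: {"type":"object","properties":{"motion":{"type":"array"}},"required":["motion"]}

```bash
mkdir -p pics; ls; python3 - <<'E'
from bench import observe, optics, manip
import cv2, numpy as np
print(observe()); print(manip.finger_overhang)
for n in ("top","side"):
    s=optics.snapshot(n); cv2.imwrite(f"pics/{n}0.png",s["pixels"][:,:,::-1]); np.savez(f"{n}0.npz",**s)
    print(n,s["fx"],s["cx"],s["cy"],np.round(s["view"],4).tolist())
E
```

```text
pics
{'time': 0.0, 'joints': array([ 1.29997292e+00,  3.14241308e-01, -4.80928561e-02,  1.21019616e+00,
        2.20065139e-05,  1.57078661e+00]), 'joint_vel': array([ 5.97120212e-04,  1.56734174e-03, -4.52695430e-04, -4.39007873e-04,
        5.22199603e-05,  7.97270657e-04]), 'joint_efforts': array([ 1.12433474e-03, -5.39585602e+01,  3.39752698e+01,  1.91560626e-02,
        2.12939852e-05, -1.16607336e-05]), 'ee_pos': array([0.16035938, 0.57759603, 0.24741934]), 'tcp_rot': array([-4.24059740e-01, -3.11258135e+00,  2.69394048e-03]), 'wrist_force': array([0.57106593, 0.91289535, 0.9689206 ]), 'ft_torque': array([ 0.01328304, -0.06588883, -0.03121591]), 'grip_force': 0.0, 'finger_gap': 0.08551195382121474}
0.017
top 551.6218834804697 312.28002116180454 235.3322526417358 [[0.0173, -0.9998, -0.0062, 0.0663], [-0.9867, -0.0161, -0.1617, 0.5906], [0.1616, 0.009, -0.9868, 1.3114], [0.0, 0.0, 0.0, 1.0]]
side 464.5686592794611 323.994443825669 237.99777967381516 [[0.858, -0.5137, 0.0013, -0.4679], [-0.3909, -0.6545, -0.6472, 0.2943], [0.3334, 0.5547, -0.7623, 0.7575], [0.0, 0.0, 0.0, 1.0]]
```

View pics/top0.png

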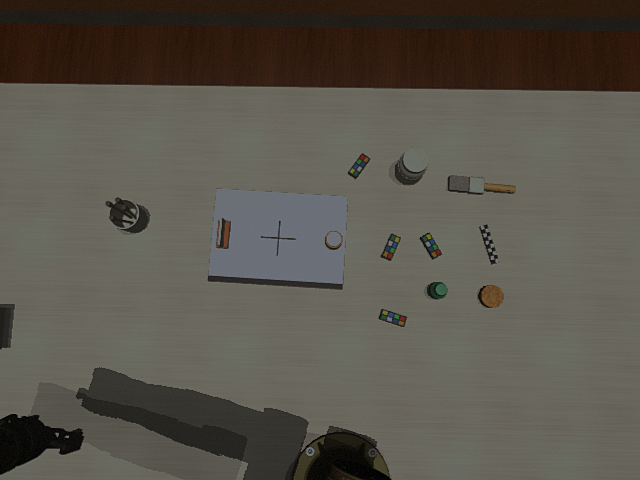

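View pics/side0.png

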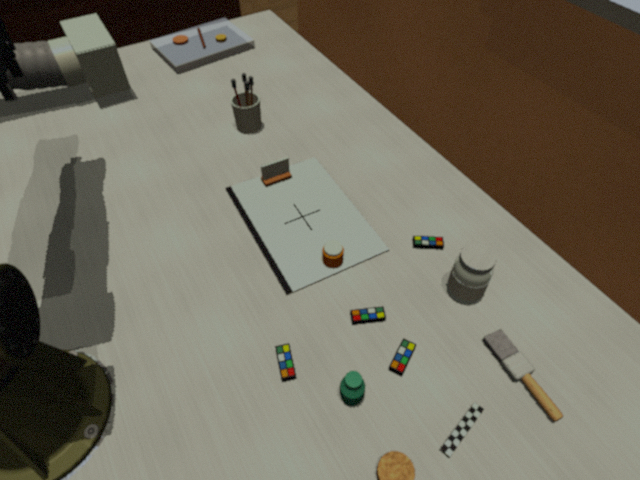

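The top picture shows four colour-target lookalikes, at (359,166), (391,247), (431,246) and (393,318). The one farthest to the robot's right is (431,246). The other things, by pixel:
- Riser (491,296); the lamp top at (333,240) and jar lid could be confused with it only by shape.
- Flask (437,290).
- Scale bar (488,244).
- Lamp (333,240), on the board's right side.
- Reflector (223,233).
- Cross (279,238).

In the side picture the chosen target is at (403,356).

```bash
cat > h.py <<'E'
from bench import observe, optics, manip
import numpy as np, cv2
from scipy.spatial.transform import Rotation as R
def ray(s,u,v,z):
    """world point on pixel ray at world height z"""
    T=np.linalg.inv(s["view"]); d=T[:3,:3]@[(u-s["cx"])/s["fx"],(v-s["cy"])/s["fy"],1]; o=T[:3,3]
    return o+d*(z-o[2])/d[2]
def cloud(s):
    v,u=np.mgrid[0:480,0:640]; z=s["z_map"]
    P=np.stack([(u-s["cx"])/s["fx"]*z,(v-s["cy"])/s["fy"]*z,z,np.ones_like(z)],-1)
    return (P@np.linalg.inv(s["view"]).T)[...,:3]
def proj(s,p):
    c=s["view"]@np.r_[p,1]; return s["fx"]*c[0]/c[2]+s["cx"], s["fy"]*c[1]/c[2]+s["cy"]
def go(p,yaw):
    """print row (turn deg, shift mm) to a tool-down pose; yaw = world angle of the tool y (closing) line"""
    o=observe(); R0=R.from_rotvec(o["tcp_rot"]); best=None
    for a in (yaw,yaw+np.pi):
        y=np.array([np.cos(a),np.sin(a),0]); z=np.array([0,0,-1.]); 
        r=(R0.inv()*R.from_matrix(np.c_[np.cross(y,z),y,z])).as_rotvec(degrees=True)
        if best is None or np.linalg.norm(r)<np.linalg.norm(best): best=r
    sh=R0.inv().apply(np.array(p)-o["ee_pos"])*1000
    print("row",np.round(best,1),np.round(sh,1),"rows>=",int(np.ceil(max(np.linalg.norm(sh)/41.7,np.linalg.norm(best)/7.16))), "j",np.round(o["joints"],2),"ee",np.round(o["ee_pos"],4))
E
python3 - <<'E'
from h import *
s=dict(np.load("top0.npz")); P=cloud(s); z=P[...,2]
print("bench z",np.median(z[330:350,400:500]), "board", np.median(z[255:270,290:320]), "noise",z[330:350,450:500].std())
im=s["pixels"]
hsv=cv2.cvtColor(im,cv2.COLOR_RGB2HSV)
m=((z>0.0075)|(hsv[...,1]>110)).astype(np.uint8); m[:150]=0; m[350:]=0; m[:,:200]=0
n,l,st,c=cv2.connectedComponentsWithStats(m)
for i in range(1,n):
    if st[i,4]<60: continue
    q=P[l==i]; zt=np.percentile(q[:,2],95); q=q[q[:,2]>zt-0.004]
    r=cv2.minAreaRect((q[:,:2]*1000).astype(np.float32))
    print(np.round(c[i]),st[i,4],"ztop",round(zt,4),np.round(r[0],1),np.round(r[1],1),round(r[2],1))
# board corners by mask
g=im.astype(int); b=((hsv[...,1]<60)&(g[...,2]>g[...,0]+4)&(g.sum(-1)>300)).astype(np.uint8)
b[:180]=0;b[295:]=0;b[:,:200]=0;b[:,360:]=0
print(b.sum(), g[270,300], g[330,450])
cnt=max(cv2.findContours(b,0,1)[0],key=cv2.contourArea); 
w=np.array([ray(s,*p[0],0.006)[:2] for p in cnt])*1000
print("board rect (no stripe)",cv2.minAreaRect(w.astype(np.float32)))
for p in [(280,221),(277,256),(261,238),(296,239),(278.7,238.3)]: print(p,ray(s,*p,0.006))
for nme,sl in {"c":(slice(180,300),slice(200,360)),"r":(slice(215,325),slice(370,517))}.items():
    pass
a=cv2.resize(im[180:300,200:360],None,fx=4,fy=4,interpolation=2); b2=cv2.resize(im[225:315,410:517],(571,480),interpolation=2)
cv2.imwrite("pics/board.png",a[:,:,::-1]); cv2.imwrite("pics/objs.png",b2[:,:,::-1])
E
```

```text
bench z -0.0009051324514602888 board 0.005166383974808952 noise 0.09815039192235422
[412. 166.] 908 ztop 0.1129 [574.1 -72.2] [ 61.  487.4] 63.5
[359. 166.] 247 ztop 0.0182 [593.8  16.3] [ 38.7 456.6] 73.1
[476. 185.] 798 ztop 0.0229 [ 593.1 -154. ] [119.3 612.7] 34.7
[223. 233.] 386 ztop 0.0626 [482.  200.3] [349.4  51.7] 42.1
[490. 244.] 197 ztop 0.0148 [ 500.5 -150. ] [ 96.9 492.2] 20.3
[334. 240.] 295 ztop 0.0534 [483.4  33.7] [ 34.6 232.7] 83.5
[431. 245.] 265 ztop 0.0178 [489.  -77.1] [ 62.6 364.1] 30.5
[391. 247.] 263 ztop 0.018 [477.1 -46.4] [ 34.3 306.1] 50.6
[438. 290.] 265 ztop 0.072 [412.1 -91.9] [ 26.  322.3] 19.0
[491. 296.] 454 ztop 0.0287 [ 424.7 -163.9] [ 52.4 466. ] 7.2
[393. 318.] 276 ztop 0.0177 [391.  -45.4] [ 36.9 219.8] 1.5
10923 [107 111 120] [108 108  98]
board rect (no stripe) ((595.5352172851562, 162.9771270751953), (338.3871154785156, 224.01734924316406), 87.35026550292969)
(280, 221) [0.63206541 0.15966331 0.006     ]
(277, 256) [0.54192619 0.16483491 0.006     ]
(261, 238) [0.58732058 0.20679475 0.006     ]
(296, 239) [0.58620467 0.11776135 0.006     ]
(278.7, 238.3) [0.58728513 0.16176813 0.006     ]
```

View pics/objs.png

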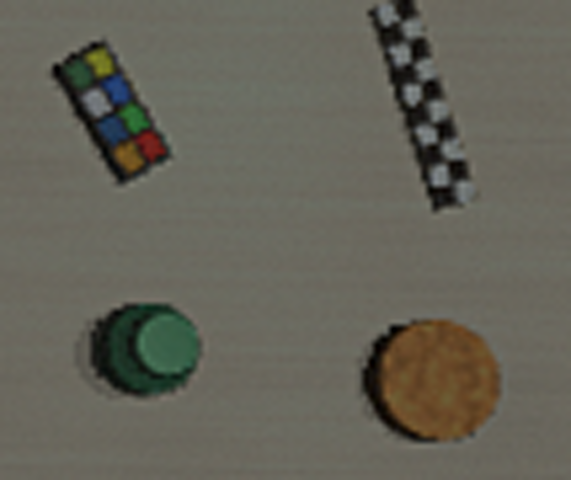

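```bash
python3 - <<'E'
from h import *
s=dict(np.load("top0.npz"))
for n,p,z in [("riser",(492.4,296.2),.025),("flask",(441.3,289.6),.07),("bar",(488.2,244),.01),("target",(431,245.9),.014),("lamp",(333.5,240),.05),("jar",(415,160),.11)]: print(n,np.round(ray(s,*p,z),4))
d=optics.snapshot("wrist"); T=np.linalg.inv(d["view"]); o=observe(); R0=R.from_rotvec(o["tcp_rot"])
print("wrist cam in tool",R0.inv().apply(T[:3,3]-o["ee_pos"]), (R0.inv().as_matrix()@T[:3,:3]).round(3), d["fx"],d["cx"],d["cy"])
go((0.45,0.15,0.25),np.pi/2); go((0.42,-0.13,0.25),np.pi/2)
E
```

```text
riser [ 0.4488 -0.3689  0.025 ]
flask [ 0.4598 -0.2337  0.07  ]
bar [ 0.5808 -0.3677  0.01  ]
target [ 0.5729 -0.2227  0.014 ]
lamp [0.5783 0.0238 0.05  ]
jar [ 0.7667 -0.1679  0.11  ]
wrist cam in tool [ 0.07313981  0.00097137 -0.12633054] [[-0.    -0.958 -0.288]
 [ 1.     0.    -0.001]
 [ 0.001 -0.288  0.958]] 382.13457383484007 317.5896979047976 238.43746101102826
row [ -0.1  -0.  -15.5] [-393.5 -334.7   -1.9] rows>= 13 j [ 1.3   0.31 -0.05  1.21 -0.    1.57] ee [0.1604 0.5777 0.2476]
row [ -0.1  -0.  -15.5] [-439.5 -612.5   -1.6] rows>= 19 j [ 1.3   0.31 -0.05  1.21 -0.    1.57] ee [0.1604 0.5777 0.2476]
```

```bash
python3 - <<'E'
from h import *
go((0.5,0.16,0.25),np.pi/2)
E
```

```text
row [ -0.1  -0.  -15.5] [-439.  -311.7   -2. ] rows>= 13 j [ 1.3   0.31 -0.05  1.21 -0.    1.57] ee [0.1604 0.5777 0.2476]
```

Call:
{"fn": "apply_moves", "kwargs": {"motion": [[0, 0, -15.5, -439, -312, -2, 0], [0, 0, -15.5, -439, -312, -2, 0], [0, 0, -15.5, -439, -312, -2, 0], [0, 0, -15.5, -439, -312, -2, 0], [0, 0, -15.5, -439, -312, -2, 0], [0, 0, -15.5, -439, -312, -2, 0], [0, 0, -15.5, -439, -312, -2, 0], [0, 0, -15.5, -439, -312, -2, 0], [0, 0, -15.5, -439, -312, -2, 0], [0, 0, -15.5, -439, -312, -2, 0]]}}

```text
time: 0.98
ee_pos: [0.4231, 0.2539, 0.2499]
tcp_rot: [0.0, 3.141, 0.0]
wrist_force: [0.8, 1.0, -0.7]
finger_gap: 0.0854
grip_force: 0.0
```

```bash
python3 - <<'E'
from h import *
go((0.5,0.16,0.25),np.pi/2)
E
```

```text
row [ 0.  0. -0.] [-76.9 -93.9  -0.1] rows>= 3 j [ 0.54  0.11 -0.29  1.16  0.    0.54] ee [0.4231 0.2539 0.2499]
```

Call:
{"fn": "apply_moves", "kwargs": {"motion": [[0, 0, 0, -77, -94, 0, 0], [0, 0, 0, -77, -94, 0, 0], [0, 0, 0, -77, -94, 0, 0], [0, 0, 0, -77, -94, 0, 0], [0, 0, 0, -77, -94, 0, 0]]}}

```text
time: 1.4
ee_pos: [0.5, 0.16, 0.2494]
tcp_rot: [-0.007, -3.141, 0.0]
wrist_force: [0.0, 0.5, -0.6]
finger_gap: 0.0852
grip_force: 0.0
```

```bash
python3 - <<'E'
from h import *
s=optics.snapshot("wrist"); np.savez("wb.npz",**s); cv2.imwrite("pics/wb.png",s["pixels"][:,:,::-1]); go((0.48,-0.28,0.25),np.pi/2)
E
```

```text
row [ 0.  -0.1 -0.1] [  18.2 -441.2   -0.6] rows>= 11 j [ 0.31  0.17 -0.23  1.17  0.    0.31] ee [0.4992 0.1612 0.2494]
```

View pics/wb.png

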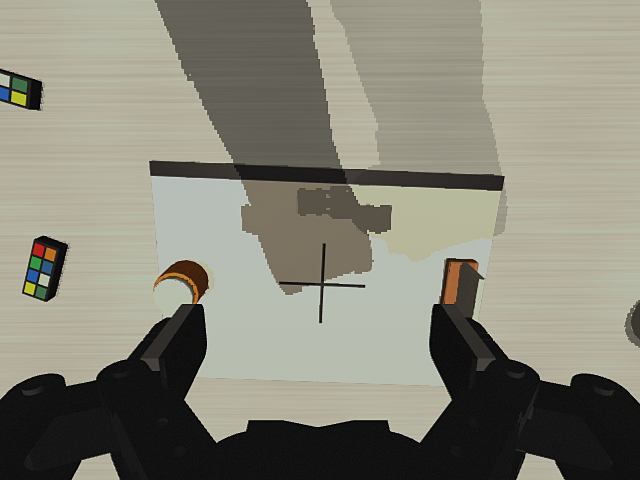

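The wrist picture shows the cross centre at about (322,285), with arm ends at (324,243), (320,323), (279,284) and (365,286). The front stripe corners are at (150,161) and (504,177).

Call:
{"fn": "apply_moves", "kwargs": {"motion": [[0, 0, 0, 18, -441, 0, 0], [0, 0, 0, 18, -441, 0, 0], [0, 0, 0, 18, -441, 0, 0], [0, 0, 0, 18, -441, 0, 0], [0, 0, 0, 18, -441, 0, 0], [0, 0, 0, 18, -441, 0, 0], [0, 0, 0, 18, -441, 0, 0], [0, 0, 0, 18, -441, 0, 0], [0, 0, 0, 18, -441, 0, 0], [0, 0, 0, 18, -441, 0, 0]]}}

```text
time: 2.28
ee_pos: [0.4821, -0.2546, 0.25]
tcp_rot: [-0.004, 3.141, 0.001]
wrist_force: [1.0, 0.4, -0.3]
finger_gap: 0.0853
grip_force: 0.0
```

```bash
python3 - <<'E'
from h import *
s=dict(np.load("wb.npz"))
for p in [(322,284.9),(324,243),(320.5,323),(279,284),(365,286.5),(150,161),(504,177)]: print(p,np.round(ray(s,*p,.006)*1000,1))
im=s["pixels"]; g=cv2.cvtColor(im,cv2.COLOR_RGB2GRAY)
# refine arms: darkest pixel per column/row
a=[(u,270+np.argmin(g[270:300,u])) for u in list(range(283,317))+list(range(329,362))]
b=[(310+np.argmin(g[v,310:335]),v) for v in list(range(246,280))+list(range(292,320))]
c=[(u,v) for u in range(170,490) for v in [np.argmax(np.diff(g[150:200,u].astype(int)))+150.5]]
for L in (a,b,c):
    w=np.array([ray(s,*p,.006)[:2] for p in L],np.float32)*1000
    vx,vy,x,y=cv2.fitLine(w,cv2.DIST_HUBER,0,.01,.01).ravel(); print(np.degrees(np.arctan2(vy,vx)).round(2),x,y)
s=optics.snapshot("wrist"); np.savez("wr.npz",**s); cv2.imwrite("pics/wr.png",s["pixels"][:,:,::-1]); print(observe()["ee_pos"])
E
```

```text
(322, 284.9) [589.1 164.9   6. ]
(324, 243) [543.1 167.    6. ]
(320.5, 323) [633.8 163.3   6. ]
(279, 284) [587.9 119.9   6. ]
(365, 286.5) [591.1 210.1   6. ]
(150, 161) [460.5   1.2   6. ]
(504, 177) [477.1 340.4   6. ]
87.22 587.1172 154.59622
-2.63 594.69604 164.9188
87.32 482.27512 173.64159
[ 0.48183552 -0.26169654  0.24982732]
```

View pics/wr.png

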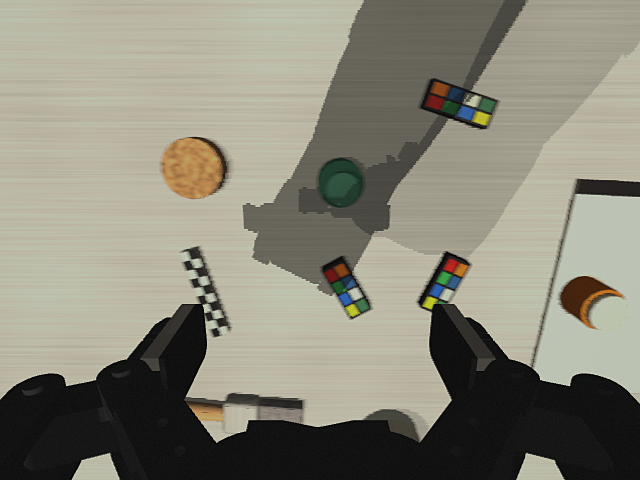

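The wrist picture shows the riser at (193,168), the flask lip at about (342,187) and the bar centred at about (206,291). The chosen target is at (346,288). It lies farther left in the image, which is the robot's right, than its lookalikes at (444,282) and (458,104), so the choice holds.

```bash
python3 - <<'E'
from h import *
s=optics.snapshot("wrist"); np.savez("wr.npz",**s); im=s["pixels"]; print(observe()["ee_pos"],observe()["joint_vel"].round(3))
hsv=cv2.cvtColor(im,cv2.COLOR_RGB2HSV).astype(int); P=cloud(s)
H,S,V=hsv[...,0],hsv[...,1],hsv[...,2]
def comp(m,near):
    m=cv2.morphologyEx(m.astype(np.uint8),cv2.MORPH_CLOSE,np.ones((3,3))); n,l,st,c=cv2.connectedComponentsWithStats(m)
    i=1+np.argmin(np.hypot(*(c[1:]-near).T)+1e4*(st[1:,4]<150)); return l==i,c[i],st[i]
m,c,st=comp((S>90)&(V>100)&(H<25)&(P[...,2]>.018),(175,168)); print("riser",c,st)
cnt=max(cv2.findContours(m.astype(np.uint8),0,1)[0],key=len)
e=cv2.fitEllipse(cnt); print(e); print("riser world",ray(s,*e[0],.025)*1000)
zz=P[...,2]; f=zz[130:230,290:400]
for nm,box in {"flask":(130,240,280,400)}.items():
    sub=np.zeros_like(m); sub[box[0]:box[1],box[2]:box[3]]=1
    q=P[sub&(zz>.064)]; print("flask lip pts",len(q),np.median(q,0), (q.min(0)+q.max(0))/2)
    q=P[sub&(zz>.03)]; print("flask bb",q.min(0),q.max(0))
cv2.imwrite("pics/wr2.png",cv2.resize(im[130:350,150:400],None,fx=2.4,fy=2.4,interpolation=2)[:,:,::-1])
go((0.449,-0.369,0.15),np.pi/2)
E
```

```text
[ 0.48209548 -0.25804707  0.24963851] [ 0.074 -0.024 -0.037  0.02   0.053  0.058]
riser [202.35547826 169.04452174] [ 173  139   60   61 2875]
((202.35617065429688, 169.04820251464844), (57.00017166137695, 62.33562088012695), 138.41241455078125)
riser world [ 448.37226159 -367.20739288   25.        ]
flask lip pts 990 [ 0.45866649 -0.2328924   0.07085285] [ 0.44121586 -0.23936878  0.22100895]
flask bb [ 0.40898909 -0.25985251  0.03030847] [ 0.48013783 -0.21169802  0.37624782]
row [-0.1  0.  -0.2] [  32.6 -110.9   99.8] rows>= 4 j [-0.49  0.21 -0.18  1.18 -0.   -0.49] ee [ 0.4821 -0.258   0.2496]
```

View pics/wr2.png

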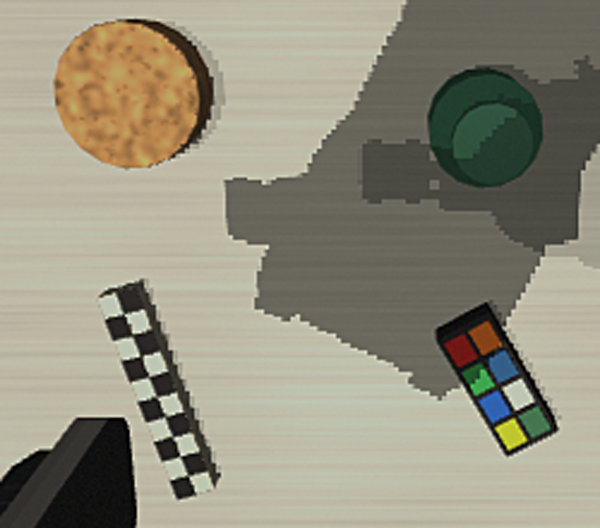

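Call:
{"fn": "apply_moves", "kwargs": {"motion": [[0, 0, 0, 34, -110, 60, 0], [0, 0, 0, 34, -110, 100, 0], [0, 0, 0, 34, -110, 100, 0], [0, 0, 0, 34, -110, 100, 0], [0, 0, 0, 34, -110, 130, 0], [0, 0, 0, 34, -110, 160, 0], [0, 0, 0, 34, -110, 190, 0], [0, 0, 0, 34, -110, 210, 0], [0, 0, 0, 34, -110, 215, 0], [0, 0, 0, 34, -110, 215, 0]]}}

```text
time: 3.22
ee_pos: [0.4477, -0.3618, 0.0334]
tcp_rot: [0.003, -3.139, -0.004]
wrist_force: [-1.0, 0.4, -0.7]
finger_gap: 0.0855
grip_force: 0.0
```

```bash
python3 - <<'E'
from h import *
go((0.4485,-0.368,0.021),np.pi/2)
s=optics.snapshot("wrist"); np.savez("wg.npz",**s); im=s["pixels"]; cv2.imwrite("pics/wg.png",im[:,:,::-1]); print(observe()["wrist_force"])
P=cloud(s); hsv=cv2.cvtColor(im,cv2.COLOR_RGB2HSV).astype(int); H,S,V=hsv[...,0],hsv[...,1],hsv[...,2]
m=((S>90)&(V>90)&(H<25)&(P[...,2]>.018)).astype(np.uint8); cnt=max(cv2.findContours(m,0,1)[0],key=cv2.contourArea); e=cv2.fitEllipse(cnt); print(e,ray(s,*e[0],.025))
go((0.4485,-0.368,0.021),np.pi/2)
E
```

```text
row [ 0.2 -0.2  0.1] [-0.8 -6.2 12.4] rows>= 1 j [-0.68  0.44 -0.39  0.74  0.   -0.68] ee [ 0.4477 -0.3618  0.0334]
[ 0.77559155 -0.95801231  1.03451424]
((300.7579040527344, 316.951171875), (124.82170104980469, 132.03201293945312), 86.91556549072266) [ 0.44755861 -0.3675687   0.025     ]
row [ 0.1 -0.   0.1] [ 0.2 -5.  13.9] rows>= 1 j [-0.68  0.44 -0.38  0.74  0.   -0.68] ee [ 0.4487 -0.363   0.035 ]
```

View pics/wg.png

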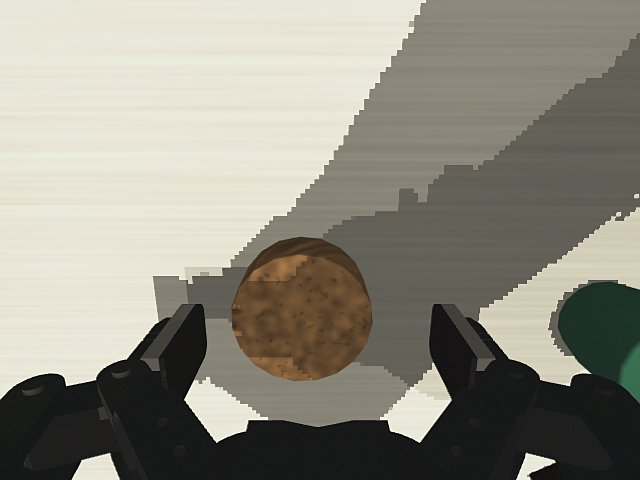

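The wrist picture shows the riser top at about (302,318), between the open fingers at (195,320) and (440,320) and some 5 mm right of centre. The flask at (600,340) is clear of the fingers.

Call:
{"fn": "apply_moves", "kwargs": {"motion": [[0, 0, 0, 0.5, -5, 8, 0], [0, 0, 0, 0.5, -5, 14, 0], [0, 0, 0, 0.5, -5, 14, 0], [0, 0, 0, 0.5, -5, 14, 0.6], [0, 0, 0, 0.5, -5, 14, 0.6], [0, 0, 0, 0.5, -5, 14, 0.6], [0, 0, 0, 0.5, -5, 14, 0.6], [0, 0, 0, 0.5, -5, 14, 0.6], [0, 0, 0, 0.5, -5, 14, 0.6]]}}

```text
time: 4.02
ee_pos: [0.4482, -0.3701, 0.0217]
tcp_rot: [0.001, 3.141, -0.002]
wrist_force: [-0.8, 1.2, 5.1]
finger_gap: 0.0538
grip_force: 63.2
```

Call:
{"fn": "apply_moves", "kwargs": {"motion": [[0, 0, 0, 0, 0, -40, 0.6], [0, 0, 0, 0, 0, -80, 0.6], [0, 0, 0, 0, 0, -110, 0.6], [0, 0, 0, -11, 40, -115, 0.6], [0, 0, 0, -21, 80, -115, 0.6], [0, 0, 0, -32, 120, -115, 0.6], [0, 0, 0, -42, 160, -115, 0.6], [0, 0, 0, -52, 200, -115, 0.6], [0, 0, 0, -63, 240, -115, 0.6], [0, 0, 0, -73, 280, -115, 0.6]]}}

```text
time: 4.85
ee_pos: [0.5209, -0.0877, 0.136]
tcp_rot: [0.001, 3.141, -0.0]
wrist_force: [0.5, -0.0, 0.2]
finger_gap: 0.0541
grip_force: 63.5
```

```bash
python3 - <<'E'
from h import *
go((0.589,0.165,0.07),np.pi/2-np.radians(2.7)); print(observe()["finger_gap"])
E
```

```text
row [-0.   0.   2.7] [-67.9 252.8  66. ] rows>= 7 j [-0.17  0.25 -0.39  0.92  0.   -0.17] ee [ 0.5209 -0.0877  0.136 ]
0.05410515014956839
```

Call:
{"fn": "apply_moves", "kwargs": {"motion": [[0, 0, 0, -11, 40, 0, 0.6], [0, 0, 0, -22, 80, 0, 0.6], [0, 0, 0, -32, 120, 0, 0.6], [0, 0, 0, -43, 160, 0, 0.6], [0, 0, 2.7, -54, 200, 0, 0.6], [0, 0, 2.7, -63, 235, 20, 0.6], [0, 0, 2.7, -68, 253, 45, 0.6], [0, 0, 2.7, -68, 253, 66, 0.6], [0, 0, 2.7, -68, 253, 70, 0.6], [0, 0, 2.7, -68, 253, 70, 0.6]]}}

```text
time: 5.68
ee_pos: [0.5869, 0.1629, 0.0639]
tcp_rot: [-0.074, -3.136, 0.002]
wrist_force: [0.1, -0.8, -0.1]
finger_gap: 0.0538
grip_force: 63.5
```

```bash
python3 - <<'E'
from h import *
go((0.589,0.165,0.0285),np.pi/2-np.radians(2.7)); 
s=optics.snapshot("wrist"); np.savez("wp.npz",**s); im=s["pixels"]; cv2.imwrite("pics/wp.png",im[:,:,::-1])
go((0.589,0.165,0.0285),np.pi/2-np.radians(2.7)); 
E
```

```text
row [-0.1 -0.2  0. ] [-2.2  2.2 35.4] rows>= 1 j [ 0.27  0.46 -0.27  0.84 -0.    0.32] ee [0.5869 0.1629 0.0639]
row [-0.  -0.1 -0. ] [-0.8  2.3 37.1] rows>= 1 j [ 0.27  0.46 -0.27  0.84 -0.    0.32] ee [0.5881 0.1628 0.0656]
```

View pics/wp.png

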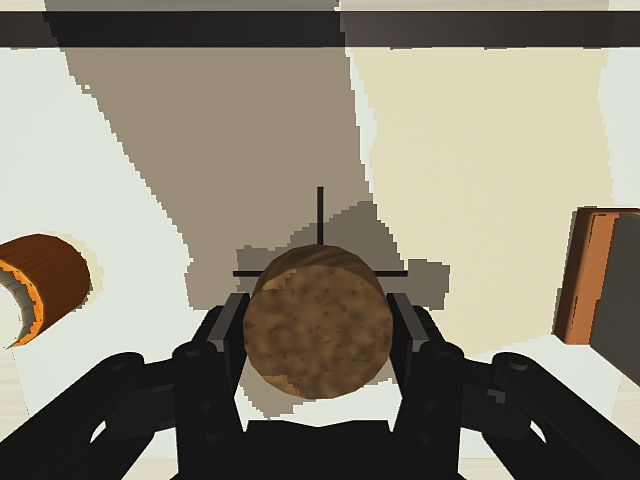

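The wrist picture shows the cross centre at (320,273), with arm ends at (233,273) and (407,273). The gripped riser's top is at about (318,326), and the stripe is level, so the yaw is right.

```bash
python3 - <<'E'
from h import *
s=dict(np.load("wp.npz")); 
for p in [(320,273),(233,273),(407,273),(320,187),(320,47),(320,11)]: print(p,np.round(ray(s,*p,.006)*1000,1))
im=s["pixels"]; hsv=cv2.cvtColor(im,cv2.COLOR_RGB2HSV).astype(int); P=cloud(s); z=P[...,2]
print("riser top z",np.median(z[320:380,290:340]))
q=P[240:410,235:400].reshape(-1,3); q=q[(q[:,2]>np.median(z[320:380,290:340])-.003)&(q[:,2]<np.median(z[320:380,290:340])+.003)]
print(cv2.minEnclosingCircle((q[:,:2]*1000).astype(np.float32)), (q.min(0)+q.max(0))/2,q.max(0)-q.min(0))
zt=.069
for p in [(244,326),(392,326),(318,399)]: print(p,np.round(ray(s,*p,zt)*1000,1))
E
```

```text
(320, 273) [587.9 164.9   6. ]
(233, 273) [585.8 119.8   6. ]
(407, 273) [590.  209.9   6. ]
(320, 187) [543.3 166.9   6. ]
(320, 47) [481.7 169.7   6. ]
(320, 11) [467.7 170.3   6. ]
riser top z 0.06802416746211398
((585.1964721679688, 163.62123107910156), 30.810579299926758) [0.58766069 0.16408769 0.06801087] [0.05579069 0.05894496 0.0059667 ]
(244, 326) [581.9 137.8  69. ]
(392, 326) [584.3 190.5  69. ]
(318, 399) [614.  162.7  69. ]
```

Call:
{"fn": "apply_moves", "kwargs": {"motion": [[0, 0, 0, -1, 1, 15, 0.6], [0, 0, 0, -1, 1, 28, 0.6], [0, 0, 0, -1, 1, 34, 0.6], [0, 0, 0, -1, 1, 37, 0.6], [0, 0, 0, -1, 1, 37, 0.6], [0, 0, 0, -1, 1, 37, 0.6], [0, 0, 0, -1, 1, 37, 0.6]]}}

```text
time: 6.32
ee_pos: [0.5907, 0.1643, 0.0299]
tcp_rot: [0.075, 3.139, 0.001]
wrist_force: [0.4, 0.2, -0.2]
finger_gap: 0.0539
grip_force: 63.5
```

```bash
python3 - <<'E'
from h import *
go((0.589,0.1637,0.0275),np.pi/2-np.radians(2.7)); 
s=optics.snapshot("wrist"); P=cloud(s); z=P[...,2]; zt=np.median(z[330:370,295:335]); print("top z",zt,observe()["wrist_force"])
q=P[240:430,215:420].reshape(-1,3); q=q[abs(q[:,2]-zt)<.003]; lo,hi=np.percentile(q,[.5,99.5],0); print((lo+hi)/2,hi-lo)
go((0.589,0.1637,0.0275),np.pi/2-np.radians(2.7)); 
E
```

```text
row [ 0.   0.1 -0. ] [ 1.6 -0.6  2.4] rows>= 1 j [ 0.27  0.5  -0.3   0.77 -0.    0.32] ee [0.5907 0.1643 0.0299]
top z 0.03405945436089203 [ 0.54513617 -0.44955733  0.43430423]
[0.5909455  0.16554917 0.03393358] [0.05314042 0.06100117 0.00487169]
row [ 0.   0.1 -0. ] [ 1.5 -0.7  2.4] rows>= 1 j [ 0.27  0.5  -0.3   0.77 -0.    0.32] ee [0.5906 0.1644 0.0299]
```

Call:
{"fn": "apply_moves", "kwargs": {"motion": [[0, 0, 0, 1.8, -0.5, 1, 0.6], [0, 0, 0, 1.8, -0.5, 3, 0.6], [0, 0, 0, 1.8, -0.5, 3, 0.6], [0, 0, 0, 1.8, -0.5, 3, 0.25], [0, 0, 0, 1.8, -0.5, 3, 0], [0, 0, 0, 1.8, -0.5, 3, 0], [0, 0, 0, 1.8, -0.5, 3, 0], [0, 0, 0, 1.8, -0.5, -30, 0], [0, 0, 0, 1.8, -0.5, -70, 0], [0, 0, 0, 1.8, -0.5, -70, 0]]}}

```text
time: 7.2
ee_pos: [0.5922, 0.1651, 0.1056]
tcp_rot: [0.074, 3.132, 0.004]
wrist_force: [2.6, 0.2, 0.9]
finger_gap: 0.0858
grip_force: 0.0
```

```bash
cat >> h.py <<'E'
def riser_cross(s):
    """riser centre and board cross (from the stripe-parallel arms' ends) are compared by the caller"""
    P=cloud(s); z=P[...,2]; hsv=cv2.cvtColor(s["pixels"],cv2.COLOR_RGB2HSV).astype(int)
    m=((abs(z-.031)<.004)&(hsv[...,1]>90)&(hsv[...,0]<25)).astype(np.uint8); m=cv2.morphologyEx(m,cv2.MORPH_OPEN,np.ones((3,3)))
    c=max(cv2.findContours(m,0,1)[0],key=cv2.contourArea); e=cv2.fitEllipse(cv2.convexHull(c)); return e, ray(s,*e[0],.031)
E
python3 - <<'E'
from h import *
s=optics.snapshot("wrist"); cv2.imwrite("pics/wq.png",s["pixels"][:,:,::-1]); np.savez("wq.npz",**s); print(riser_cross(s)); go((0.52,-0.04,0.16),np.pi/2)
E
```

```text
(((315.09344482421875, 251.56248474121094), (95.489013671875, 98.94645690917969), 90.33800506591797), array([0.58804493, 0.16493211, 0.031     ]))
row [ 0.1  0.4 -2.7] [  61.3 -207.9  -57.9] rows>= 6 j [ 0.27  0.42 -0.23  0.91  0.    0.32] ee [0.5915 0.1649 0.1031]
```

View pics/wq.png

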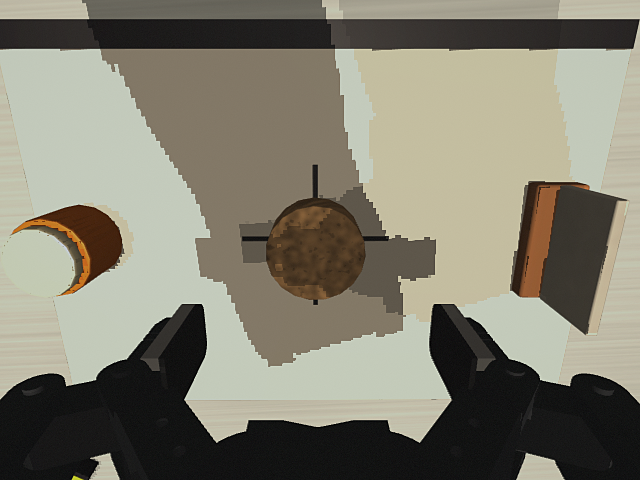

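The wrist picture shows the riser centred at (315,252) on its raised plane, over the cross. The visible cross arm ends, (242,238), (388,238), (315,165) and (315,304), stick out evenly.

```bash
python3 - <<'E'
from h import *
s=dict(np.load("wq.npz"))
for p in [(315,238.5),(315,165),(315,304)]: print(p,np.round(ray(s,*p,.006)*1000,1))
go((0.459,-0.233,0.15),np.pi/2)
E
```

```text
(315, 238.5) [588.2 164.8   6. ]
(315, 165) [543.4 167.    6. ]
(315, 304) [632.9 162.6   6. ]
row [ 0.1  0.4 -2.7] [ 113.1 -403.6  -48.8] rows>= 11 j [ 0.27  0.42 -0.23  0.91  0.    0.32] ee [0.5915 0.1649 0.1031]
```

Call:
{"fn": "apply_moves", "kwargs": {"motion": [[0, 0, 0, 5, -20, -35, 0], [0, 0, -2.7, 16, -57, -49, 0], [0, 0, -2.7, 27, -97, -49, 0], [0, 0, -2.7, 38, -137, -49, 0], [0, 0, -2.7, 49, -177, -49, 0], [0, 0, -2.7, 61, -217, -49, 0], [0, 0, -2.7, 72, -257, -49, 0], [0, 0, -2.7, 83, -297, -49, 0], [0, 0, -2.7, 94, -337, -49, 0], [0, 0, -2.7, 105, -376, -49, 0]]}}

```text
time: 8.08
ee_pos: [0.4639, -0.2083, 0.1471]
tcp_rot: [-0.0, -3.141, -0.001]
wrist_force: [-0.1, 0.1, -0.3]
finger_gap: 0.0854
grip_force: 0.0
```

```bash
python3 - <<'E'
from h import *
go((0.459,-0.233,0.12),np.pi/2)
E
```

```text
row [ 0. -0. -0.] [  4.9 -24.7  27.1] rows>= 1 j [-0.42  0.21 -0.42  0.94 -0.   -0.42] ee [ 0.4639 -0.2083  0.1471]
```

Call:
{"fn": "apply_moves", "kwargs": {"motion": [[0, 0, 0, 5, -25, 10, 0], [0, 0, 0, 5, -25, 27, 0], [0, 0, 0, 5, -25, 27, 0], [0, 0, 0, 5, -25, 27, 0], [0, 0, 0, 5, -25, 27, 0]]}}

```text
time: 8.5
ee_pos: [0.4603, -0.231, 0.1207]
tcp_rot: [0.001, -3.141, -0.001]
wrist_force: [0.6, 0.7, -0.1]
finger_gap: 0.0852
grip_force: 0.0
```

```bash
python3 - <<'E'
from h import *
go((0.459,-0.233,0.031),np.pi/2)
s=optics.snapshot("wrist"); np.savez("wf.npz",**s); im=s["pixels"]
P=cloud(s); z=P[...,2]; hsv=cv2.cvtColor(im,cv2.COLOR_RGB2HSV).astype(int)
m=((hsv[...,0]>50)&(hsv[...,0]<95)&(hsv[...,1]>60)&(z>.062)&(z<.08)).astype(np.uint8)
c=max(cv2.findContours(m,0,1)[0],key=cv2.contourArea); e=cv2.fitEllipse(c); print(e,ray(s,*e[0],.07)*1000)
q=P[m>0]; lo,hi=np.percentile(q,[1,99],0); print((lo+hi)/2,hi-lo)
go((0.459,-0.233,0.031),np.pi/2)
E
```

```text
row [ 0. -0.  0.] [ 1.2 -2.1 89.7] rows>= 3 j [-0.47  0.25 -0.44  0.88  0.   -0.47] ee [ 0.4603 -0.231   0.1207]
((313.9859313964844, 273.6228942871094), (53.41115951538086, 54.47111129760742), 100.01704406738281) [ 458.94326784 -231.93332495   70.        ]
[ 0.45931329 -0.23191244  0.06934663] [0.02595513 0.02574626 0.00589598]
row [0.  0.  0.1] [ 1.8 -2.  90.2] rows>= 3 j [-0.46  0.25 -0.44  0.88  0.   -0.47] ee [ 0.4607 -0.231   0.1212]
```

Call:
{"fn": "apply_moves", "kwargs": {"motion": [[0, 0, 0, 1.5, -1, 30, 0], [0, 0, 0, 1.5, -1, 60, 0], [0, 0, 0, 1.5, -1, 80, 0], [0, 0, 0, 1.5, -1, 90, 0], [0, 0, 0, 1.5, -1, 90, 0], [0, 0, 0, 1.5, -1, 90, 0.35], [0, 0, 0, 1.5, -1, 90, 0.7], [0, 0, 0, 1.5, -1, 90, 0.7], [0, 0, 0, 1.5, -1, 90, 0.7], [0, 0, 0, 1.5, -1, 90, 0.7]]}}

```text
time: 9.38
ee_pos: [0.4601, -0.2332, 0.0326]
tcp_rot: [0.0, 3.139, -0.001]
wrist_force: [-1.5, 1.2, 8.0]
finger_gap: 0.0404
grip_force: 59.9
```

Call:
{"fn": "apply_moves", "kwargs": {"motion": [[0, 0, 0, 0, 0, -15, 0.7], [0, 0, 0, 0, 0, -45, 0.7], [0, 0, 0, 0, 0, -80, 0.7], [0, 0, 0, 0, 0, -110, 0.7], [0, 0, 0, -5, 15, -130, 0.7], [0, 0, 0, -15, 45, -130, 0.7], [0, 0, 0, -25, 80, -130, 0.7], [0, 0, 0, -37, 115, -130, 0.7], [0, 0, 0, -48, 150, -130, 0.7], [0, 0, 0, -59, 185, -130, 0.7]]}}

```text
time: 10.22
ee_pos: [0.5183, -0.0462, 0.1617]
tcp_rot: [0.001, 3.14, -0.0]
wrist_force: [1.4, -0.0, -1.8]
finger_gap: 0.0404
grip_force: 61.2
```

Call:
{"fn": "apply_moves", "kwargs": {"motion": [[0, 0, 0.5, -11, 35, 0, 0.7], [0, 0, 1, -22, 70, 0, 0.7], [0, 0, 1.5, -34, 105, 0, 0.7], [0, 0, 2, -45, 140, 0, 0.7], [0, 0, 2.7, -56, 170, 0, 0.7], [0, 0, 2.7, -63, 195, 0, 0.7], [0, 0, 2.7, -68, 208, 0, 0.7], [0, 0, 2.7, -70, 213, 15, 0.7], [0, 0, 2.7, -70, 213, 40, 0.7], [0, 0, 2.7, -70, 213, 55, 0.7]]}}

```text
time: 11.05
ee_pos: [0.5876, 0.1653, 0.1046]
tcp_rot: [-0.073, -3.14, 0.001]
wrist_force: [-1.4, -0.1, -0.9]
finger_gap: 0.0402
grip_force: 61.2
```

```bash
python3 - <<'E'
from h import *
o=observe(); print(o["finger_gap"],o["grip_force"]); go((0.588,0.165,0.0636),np.pi/2-np.radians(2.7))
E
```

```text
0.040218676401741114 61.1608390789479
row [-0. -0.  0.] [-0.4 -0.2 41. ] rows>= 1 j [ 0.27  0.42 -0.23  0.92 -0.    0.32] ee [0.5876 0.1653 0.1046]
```

Call:
{"fn": "apply_moves", "kwargs": {"motion": [[0, 0, 0, 0, 0, 12, 0.7], [0, 0, 0, 0, 0, 22, 0.7], [0, 0, 0, 0, 0, 27, 0.7], [0, 0, 0, 0, 0, 27, 0.7], [0, 0, 0, 0, 0, 27, 0.7], [0, 0, 0, 0, 0, 27, 0.7]]}}

```text
time: 11.55
ee_pos: [0.5888, 0.1653, 0.0799]
tcp_rot: [0.075, 3.139, 0.001]
wrist_force: [0.2, 1.2, -1.1]
finger_gap: 0.0405
grip_force: 61.2
```

```bash
python3 - <<'E'
from h import *
go((0.588,0.165,0.0636),np.pi/2-np.radians(2.7))
s=optics.snapshot("wrist"); np.savez("wh.npz",**s); im=s["pixels"]; cv2.imwrite("pics/wh.png",im[:,:,::-1])
P=cloud(s); z=P[...,2]; hsv=cv2.cvtColor(im,cv2.COLOR_RGB2HSV).astype(int)
g=(hsv[...,0]>50)&(hsv[...,0]<95)&(hsv[...,1]>60); g[:,:200]=0; g[:,440:]=0
zt=np.percentile(z[g],95); print("flask top z",zt)
m=(g&(z>zt-.006)).astype(np.uint8); c=max(cv2.findContours(m,0,1)[0],key=cv2.contourArea); e=cv2.fitEllipse(c); print(e,ray(s,*e[0],zt)*1000)
q=P[m>0]; lo,hi=np.percentile(q,[1,99],0); print((lo+hi)/2,hi-lo); print(riser_cross(s))
go((0.588,0.165,0.0636),np.pi/2-np.radians(2.7))
E
```

```text
row [ 0.   0.1 -0. ] [ 0.8 -0.3 16.3] rows>= 1 j [ 0.27  0.45 -0.26  0.87  0.    0.32] ee [0.5888 0.1653 0.0799]
flask top z 0.1186658360120287
((317.56951904296875, 386.99853515625), (82.1649398803711, 100.97856903076172), 90.94349670410156) [584.29670839 166.39316719 118.66583601]
[0.58400685 0.16628594 0.1321042 ] [0.02576383 0.02556442 0.03767436]
(((315.4190673828125, 273.8481140136719), (102.43029022216797, 110.6502914428711), 95.63621520996094), array([0.58689205, 0.16518393, 0.031     ]))
row [ 0.   0.1 -0. ] [ 0.9 -0.4 16.4] rows>= 1 j [ 0.27  0.45 -0.26  0.87  0.    0.32] ee [0.5888 0.1654 0.08  ]
```

View pics/wh.png

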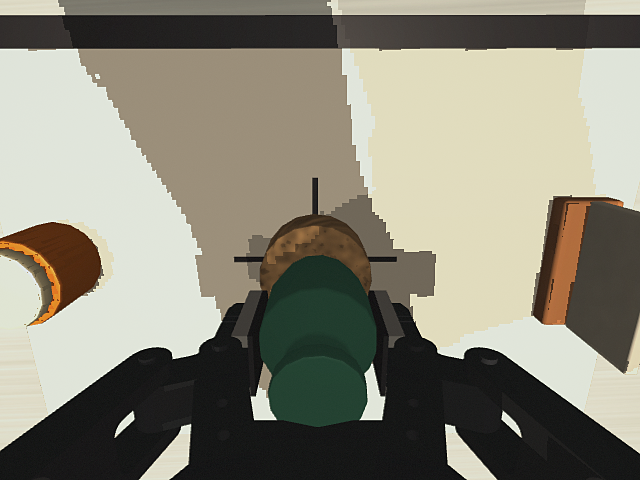

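The wrist picture shows the flask upright in the jaws, with its lip spanning (269–367, 355+) and clipped at the bottom by the gripper body. It is over the riser, whose top runs from column 260 to 372.

```bash
python3 - <<'E'
from h import *
s=dict(np.load("wh.npz"))
for p in [(318,355),(269,388),(367,388)]: print("lip",p,np.round(ray(s,*p,.118)*1000,1))
# belly front edge: shoulder z=bottom+.042, belly front row ~256
P=cloud(s)
for p in [(318,257),(318,262),(318,270),(318,280),(318,300),(318,345),(318,360),(318,370)]: print(p,np.round(P[p[1],p[0]]*1000,1))
for p in [(260,275),(372,275)]: print("riser",np.round(ray(s,*p,.031)*1000,1))
print("cross",ray(s,315.5,259.3,.006)*1000)
E
```

```text
lip (318, 355) [574.8 167.  118. ]
lip (269, 388) [584.5 153.1 118. ]
lip (367, 388) [585.8 179.9 118. ]
(318, 257) [569.8 167.2  54.4]
(318, 262) [568.1 167.3  65.1]
(318, 270) [568.1 167.3  73.6]
(318, 280) [567.7 167.3  84. ]
(318, 300) [570.  167.2  95. ]
(318, 345) [575.2 166.9 112.6]
(318, 360) [576.2 166.9 118.2]
(318, 370) [579.6 166.7 117.8]
riser [586.2 137.8  31. ]
riser [588.8 193.   31. ]
cross [588.34589562 165.01547991   6.        ]
```

Call:
{"fn": "apply_moves", "kwargs": {"motion": [[0, 0, 0, 0.8, -1.2, 6, 0.7], [0, 0, 0, 0.8, -1.2, 12, 0.7], [0, 0, 0, 0.8, -1.2, 15, 0.7], [0, 0, 0, 0.8, -1.2, 16.5, 0.7], [0, 0, 0, 0.8, -1.2, 16.5, 0.7], [0, 0, 0, 0.8, -1.2, 16.5, 0.7], [0, 0, 0, 0.8, -1.2, 16.5, 0.7]]}}

```text
time: 12.18
ee_pos: [0.5869, 0.1639, 0.0637]
tcp_rot: [0.075, 3.141, -0.0]
wrist_force: [-5.9, -1.2, 12.9]
finger_gap: 0.0401
grip_force: 62.6
```

```bash
python3 - <<'E'
from h import *
go((0.588,0.165,0.0636),np.pi/2-np.radians(2.7)); s=optics.snapshot("wrist"); P=cloud(s); o=observe(); print(o["wrist_force"],o["ee_pos"])
for v in (255,262,270,280,290,300,310,320,330,345,360,370): print(v,np.round(P[v,318]*1000,1))
E
```

```text
row [-0.  0. -0.] [-1.   1.1  0.1] rows>= 1 j [ 0.27  0.46 -0.28  0.83 -0.    0.32] ee [0.5869 0.1639 0.0637]
[-5.16975107 -2.44919438 10.77057415] [0.58686977 0.16394442 0.0636145 ]
255 [568.7 165.9  33.2]
262 [565.8 166.   49.8]
270 [565.7 166.   58.6]
280 [565.5 166.   68.4]
290 [566.3 166.   75. ]
300 [568.7 165.8  77.4]
310 [570.5 165.8  80.9]
320 [573.6 165.6  81.7]
330 [575.5 165.5  84.5]
345 [573.  165.6  96.8]
360 [574.1 165.6 102.2]
370 [577.6 165.4 101.7]
```

Call:
{"fn": "apply_moves", "kwargs": {"motion": [[0, 0, 0, 0, 0, -2, 0.7], [0, 0, 0, -1.2, 0, -2, 0.7], [0, 0, 0, -1.2, 0, -2, 0.7], [0, 0, 0, -1.2, 0, -0.7, 0.7], [0, 0, 0, -1.2, 0, -0.7, 0.7], [0, 0, 0, -1.2, 0, -0.7, 0.5], [0, 0, 0, -1.2, 0, -0.7, 0.2], [0, 0, 0, -1.2, 0, -0.7, 0], [0, 0, 0, -1.2, 0, -0.7, 0], [0, 0, 0, -1.2, 0, -0.7, 0]]}}

```text
time: 13.07
ee_pos: [0.5883, 0.164, 0.0628]
tcp_rot: [-0.075, -3.14, 0.0]
wrist_force: [-0.4, 0.2, 0.4]
finger_gap: 0.0851
grip_force: 0.0
```

Call:
{"fn": "apply_moves", "kwargs": {"motion": [[0, 0, 0, 0, 0, -15, 0], [0, 0, 0, 0, 0, -45, 0], [0, 0, 0, 0, 0, -85, 0], [0, 0, 0, 0, 0, -120, 0], [0, 0, 0, 0, 0, -120, 0], [0, 0, 0, 0, 0, -120, 0]]}}

```text
time: 13.57
ee_pos: [0.5902, 0.1646, 0.1858]
tcp_rot: [0.074, 3.136, 0.002]
wrist_force: [0.2, -0.1, -1.3]
finger_gap: 0.0855
grip_force: 0.0
```

```bash
python3 - <<'E'
from h import *
s=optics.snapshot("wrist"); np.savez("wk.npz",**s); im=s["pixels"]
P=cloud(s); z=P[...,2]; hsv=cv2.cvtColor(im,cv2.COLOR_RGB2HSV).astype(int)
g=(hsv[...,0]>50)&(hsv[...,0]<95)&(hsv[...,1]>60)&(z>.094)&(z<.108); g[:,:200]=0; g[:,440:]=0
c=max(cv2.findContours(g.astype(np.uint8),0,1)[0],key=cv2.contourArea); e=cv2.fitEllipse(c); print("lip",e,ray(s,*e[0],.101)*1000)
print(riser_cross(s)); 
# bar estimate from wr2 view
s=dict(np.load("wr.npz"))
W=[ray(s,x/2.4+150,y/2.4+130,.01)*1000 for x,y in [(99,297),(137,283),(215,484),(178,499)]]; print("bar",np.round(W,1),np.mean(W,0))
W=[ray(s,x/2.4+150,y/2.4+130,.014)*1000 for x,y in [(441,341),(493,316),(556,428),(508,454)]]; print("target",np.round(W,1),np.mean(W,0))
go((0.585,-0.36,0.16),np.pi/2)
E
```

```text
lip ((316.2825012207031, 248.42092895507812), (45.311302185058594, 46.519779205322266), 87.10016632080078) [587.35559145 164.9188107  101.        ]
(((316.30059814453125, 219.23526000976562), (68.61585235595703, 72.44908142089844), 82.27447509765625), array([0.58752224, 0.16476441, 0.031     ]))
bar [[ 535.2 -390.8   10. ]
 [ 528.9 -374.1   10. ]
 [ 624.3 -347.1   10. ]
 [ 631.9 -364.4   10. ]] [ 580.07087695 -369.10417125   10.        ]
target [[ 553.6 -246.1   14. ]
 [ 542.4 -224.4   14. ]
 [ 594.3 -195.6   14. ]
 [ 607.  -216.1   14. ]] [ 574.31738126 -220.55533567   14.        ]
row [ 0.   0.1 -2.7] [ -21.  -523.8   23.4] rows>= 13 j [ 0.27  0.36 -0.13  1.08 -0.    0.32] ee [0.5888 0.1642 0.1836]
```

Call:
{"fn": "apply_moves", "kwargs": {"motion": [[0, 0, -0.3, -2, -40, 5, 0.5], [0, 0, 0.5, -3, -80, 10, 0.5], [0, 0, 2, -5, -120, 15, 0.5], [0, 0, 4, -6, -160, 20, 0.5], [0, 0, 0, -8, -200, 23, 0.5], [0, 0, -4, -10, -240, 23, 0.5], [0, 0, -8, -11, -280, 23, 0.5], [0, 0, -12, -13, -320, 23, 0.5], [0, 0, -15, -14, -360, 23, 0.5], [0, 0, -18, -16, -400, 23, 0.5]]}}

```text
time: 14.45
ee_pos: [0.5835, -0.2377, 0.1577]
tcp_rot: [0.421, -3.11, -0.003]
wrist_force: [1.5, -0.0, 0.1]
finger_gap: 0.043
grip_force: 0.0
```

```bash
python3 - <<'E'
from h import *
s0=optics.snapshot("wrist"); o=observe(); print(o["finger_gap"])
Tt=np.array([0.0731,0.001,-.1263]); M=np.array([[0,-.958,-.288],[1,0,0],[0,-.288,.958]])
for n,s in (("wr",np.load("wr.npz")),("wp",np.load("wp.npz")),("wh",np.load("wh.npz")),("now",s0)):
    z=s["z_map"]; v,u=np.mgrid[0:480,0:640]; C=np.stack([(u-s["cx"])/s["fx"]*z,(v-s["cy"])/s["fy"]*z,z],-1); t=(C@M.T+Tt)*1000
    m=(z>.05)&(abs(t[...,1])>8)&(abs(t[...,1])<62)&(abs(t[...,0])<11.5)&(s["pixels"].max(-1)<70)&(v>290)&(t[...,2]<25)
    q=t[m]; print(n,len(q), "tip z",np.percentile(q[:,2],[50,90,98]) if len(q) else "", np.percentile(q[:,1],[2,50,98]))
go((0.580,-0.369,0.10),np.radians(105.5))
E
```

```text
0.04282091545383145
wr 24613 tip z [-49.64050483 -12.73993436  -2.10819375] [-61.17671073  -9.84992762  61.45482321]
wp 28591 tip z [-44.64694915 -13.79225268   0.68543506] [-56.91040949   8.67148684  58.46627149]
wh 33182 tip z [-42.01154275 -13.60500551   2.00800302] [-52.90825881   9.02052202  54.82451121]
now 29254 tip z [-44.50872809 -12.08178856   5.03422411] [-54.13155026   8.97070088  55.89826098]
row [-0.2 -0.2 -0.3] [  35.7 -118.3   58.3] rows>= 4 j [-0.4   0.42 -0.1   1.05 -0.01 -0.66] ee [ 0.5835 -0.2452  0.1577]
```

Call:
{"fn": "apply_moves", "kwargs": {"motion": [[0, 0, 0, 12, -40, 20, 0.5], [0, 0, 0, 24, -80, 40, 0.5], [0, 0, 0, 36, -118, 58, 0.5], [0, 0, 0, 36, -118, 58, 0.5], [0, 0, 0, 36, -118, 58, 0.5], [0, 0, 0, 36, -118, 58, 0.5]]}}

```text
time: 15.0
ee_pos: [0.5803, -0.3588, 0.0999]
tcp_rot: [0.415, -3.111, -0.005]
wrist_force: [-0.2, 1.1, 0.7]
finger_gap: 0.043
grip_force: 0.0
```

```bash
python3 - <<'E'
from h import *
s=optics.snapshot("wrist"); np.savez("wc.npz",**s); cv2.imwrite("pics/wc.png",s["pixels"][:,:,::-1]); go((0.580,-0.369,0.019),np.radians(105.5)); 
E
```

```text
row [ 0.1 -0.1 -0.2] [  3.8 -10.2  81.9] rows>= 2 j [-0.55  0.55 -0.03  0.99  0.   -0.82] ee [ 0.5811 -0.3583  0.1009]
```

View pics/wc.png

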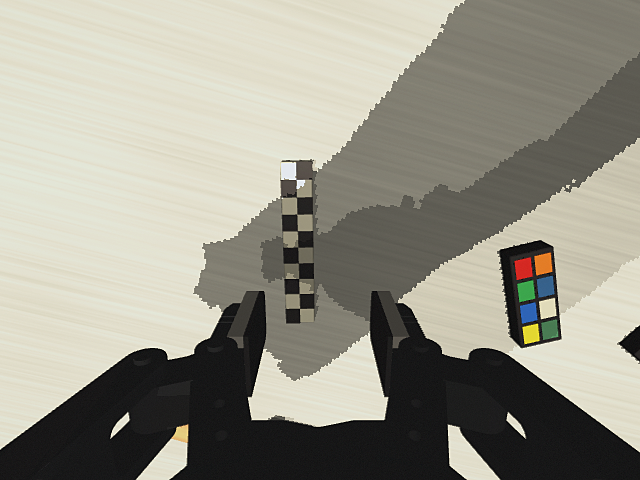

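The wrist picture shows the bar's top corners at (281,161), (313,161), (315,322) and (286,323), nearly along the tool's axis. The chosen target is at about (536,298).

```bash
python3 - <<'E'
from h import *
s=dict(np.load("wc.npz"))
W=np.array([ray(s,x,y,.01)*1000 for x,y in [(281,161),(313,161),(315,322),(286,323)]]); print("bar",np.round(W,1)); c=W.mean(0); d=(W[2]+W[3]-W[0]-W[1]); a=np.degrees(np.arctan2(d[1],d[0])); print(c,a, np.linalg.norm(d)/2)
W=np.array([ray(s,x,y,.014)*1000 for x,y in [(510,258),(551,247),(561,340),(522,346)]]); print("tgt",np.round(W,1),W.mean(0)); d=(W[2]+W[3]-W[0]-W[1]); print(np.degrees(np.arctan2(d[1],d[0])))
go((c[0]/1000,c[1]/1000,0.019),np.radians(a+90))
E
```

```text
bar [[ 534.4 -391.5   10. ]
 [ 529.7 -374.3   10. ]
 [ 626.2 -347.1   10. ]
 [ 631.6 -364.6   10. ]]
[ 580.47789828 -369.35920449   10.        ] 15.582260397323022 100.50804753435
tgt [[ 553.3 -247.6   14. ]
 [ 540.7 -227.1   14. ]
 [ 595.7 -194.5   14. ]
 [ 606.2 -216.5   14. ]] [ 573.98146333 -221.42846081   14.        ]
30.582714950149064
row [ 0.1 -0.1 -0.3] [  3.4 -10.7  81.9] rows>= 2 j [-0.55  0.55 -0.03  0.99  0.   -0.82] ee [ 0.5811 -0.3583  0.1009]
```

Call:
{"fn": "apply_moves", "kwargs": {"motion": [[0, 0, 0, 3.5, -10.5, 10, 0.5], [0, 0, 0, 3.5, -10.5, 40, 0.5], [0, 0, 0, 3.5, -10.5, 65, 0.5], [0, 0, 0, 3.5, -10.5, 78, 0.5], [0, 0, 0, 3.5, -10.5, 81.5, 0.5], [0, 0, 0, 3.5, -10.5, 81.5, 0.5], [0, 0, 0, 3.5, -10.5, 81.5, 0.9], [0, 0, 0, 3.5, -10.5, 81.5, 0.9], [0, 0, 0, 3.5, -10.5, 81.5, 0.9], [0, 0, 0, 3.5, -10.5, 81.5, 0.9]]}}

```text
time: 15.88
ee_pos: [0.5825, -0.3714, 0.0227]
tcp_rot: [-0.418, 3.111, -0.003]
wrist_force: [0.2, 0.2, 7.3]
finger_gap: 0.0155
grip_force: 59.3
```

```bash
python3 - <<'E'
from h import *
o=observe(); print(o["finger_gap"],o["grip_force"],o["wrist_force"],o["ee_pos"])
b=np.radians(-2.7); C=np.array([.588,.165]); 
for n,p in (("bar",(-.067,0)),("tgt",(0,-.0725))): print(n,C+np.array([[np.cos(b),-np.sin(b)],[np.sin(b),np.cos(b)]])@p)
go((.5182,.1682,.13),b+np.pi)
E
```

```text
0.015490061824475288 59.2913693189621 [0.19498565 0.20958039 7.33239498] [ 0.58251535 -0.3713748   0.02265895]
bar [0.52107438 0.16815613]
tgt [0.58458478 0.09258048]
row [ -0.2   0.  -72. ] [ -80.5  537.2 -108.4] rows>= 14 j [-0.57  0.63 -0.09  0.84  0.   -0.83] ee [ 0.5825 -0.3714  0.0227]
```

Call:
{"fn": "apply_moves", "kwargs": {"motion": [[0, 0, 0, 0, 0, -40, 0.9], [0, 0, 0, 0, 0, -80, 0.9], [0, 0, 0, 0, 0, -120, 0.9], [0, 0, -6, -6, 40, -125, 0.9], [0, 0, -12, -12, 80, -125, 0.9], [0, 0, -18, -18, 120, -125, 0.9], [0, 0, -24, -24, 160, -125, 0.9], [0, 0, -30, -30, 200, -125, 0.9], [0, 0, -36, -37, 240, -125, 0.9], [0, 0, -42, -43, 280, -125, 0.9]]}}

```text
time: 16.72
ee_pos: [0.5486, -0.0875, 0.1463]
tcp_rot: [-1.512, 2.752, -0.001]
wrist_force: [0.8, 0.2, -0.5]
finger_gap: 0.0153
grip_force: 58.8
```

```bash
python3 - <<'E'
from h import *
o=observe(); print(o["finger_gap"],o["grip_force"]); go((.520,.1682,.148),np.radians(177.3))
E
```

```text
0.015299344766012893 58.82573068141937
row [ -0.1   0.  -29.7] [-200.5  161.3   -1.8] rows>= 7 j [-0.16  0.29 -0.32  0.96  0.   -1.16] ee [ 0.5486 -0.0875  0.1463]
```

Call:
{"fn": "apply_moves", "kwargs": {"motion": [[0, 0, -6, -30, 24, 0, 0.9], [0, 0, -12, -60, 48, 0, 0.9], [0, 0, -18, -90, 72, 0, 0.9], [0, 0, -24, -120, 96, 0, 0.9], [0, 0, -29.7, -150, 120, 0, 0.9], [0, 0, -29.7, -180, 145, 0, 0.9], [0, 0, -29.7, -200, 161, 0, 0.9], [0, 0, -29.7, -200, 161, 0, 0.9], [0, 0, -29.7, -200, 161, 0, 0.9], [0, 0, -29.7, -200, 161, 0, 0.9]]}}

```text
time: 17.55
ee_pos: [0.5215, 0.1658, 0.1458]
tcp_rot: [-2.163, 2.279, -0.001]
wrist_force: [1.1, -0.6, 0.9]
finger_gap: 0.0153
grip_force: 58.8
```

```bash
python3 - <<'E'
from h import *
go((.520,.1682,.07),np.radians(177.3)); s=optics.snapshot("wrist"); np.savez("wd.npz",**s); cv2.imwrite("pics/wd.png",s["pixels"][:,:,::-1])
go((.520,.1682,.07),np.radians(177.3))
E
```

```text
row [-0.  -0.  -0.3] [-2.4  1.6 75.8] rows>= 2 j [ 0.31  0.28 -0.34  0.96 -0.   -1.21] ee [0.5215 0.1658 0.1458]
row [-0.  -0.  -0.4] [-2.9  1.7 75.8] rows>= 2 j [ 0.31  0.28 -0.34  0.96 -0.   -1.21] ee [0.5216 0.1653 0.1458]
```

View pics/wd.png

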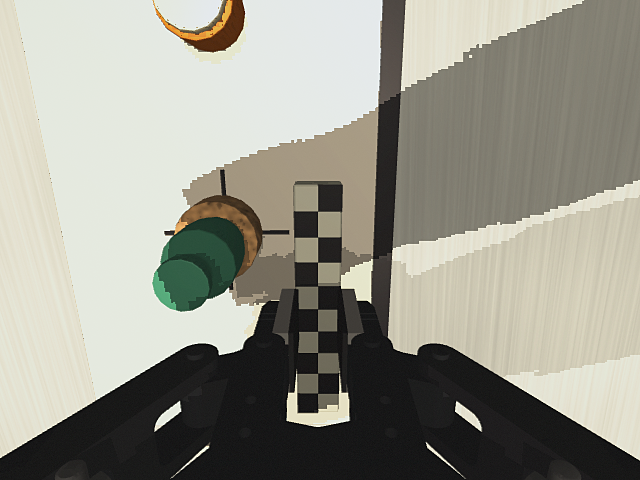

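The wrist picture shows the bar in the jaws, with corners (294,182), (341,182), (338,411) and (297,412). The black stripe is to its right and the riser with the flask to its left, with air between.

```bash
python3 - <<'E'
from h import *
s=dict(np.load("wd.npz")); P=cloud(s)
print("bar z",[round(P[v,u,2],4) for u,v in [(310,200),(330,230),(318,260),(318,300),(318,350),(318,400)]])
zt=np.median(P[190:340,303:333,2]); print(zt)
W=np.array([ray(s,x,y,zt)*1000 for x,y in [(294,185),(341.5,184.5),(338,411),(297,412)]]); c=W.mean(0); d=(W[2]+W[3]-W[0]-W[1]); print(np.round(W,1),c,np.linalg.norm(d)/2,"axis",np.degrees(np.arctan2(d[1],d[0])))
L=np.array([ray(s,x,y,.006)[:2]*1000 for x,y in [(383,0),(377.5,150),(372,300)]]); print("stripe back",L)
o=observe()["ee_pos"]*1000; b=np.radians(-2.7); ex=np.array([np.cos(b),np.sin(b)]); ey=np.array([-ex[1],ex[0]])
Cc=np.array([588,165]); print("stripe in board x",(L-Cc)@ex,"bar in board",ex@(c[:2]-Cc),ey@(c[:2]-Cc),"z bottom",zt-.010)
E
```

```text
bar z [np.float64(0.1341), np.float64(0.1333), np.float64(0.134), np.float64(0.1336), np.float64(0.1345), np.float64(0.1345)]
0.13416764162636946
[[527.7 114.3 134.2]
 [510.5 115.  134.2]
 [515.5 213.8 134.2]
 [533.4 213.4 134.2]] [521.76757824 164.12878947 134.16764163] 99.10631530245129 axis 86.93810166543088
stripe back [[474.35627975  22.91854604]
 [478.40273952 112.57849251]
 [483.44668416 224.34033659]]
stripe in board x [-106.8246085  -107.00620265 -107.23256122] bar in board -66.11785585681501 -3.9902176919377 z bottom 0.12416764162636947
```

Call:
{"fn": "apply_moves", "kwargs": {"motion": [[0, 0, -0.4, -4, 1, 10, 0.9], [0, 0, -0.4, -4, 1, 35, 0.9], [0, 0, -0.4, -4, 1, 65, 0.9], [0, 0, -0.4, -4, 1, 90, 0.9], [0, 0, -0.4, -4, 1, 108, 0.9], [0, 0, -0.4, -4, 1, 114, 0.9], [0, 0, -0.4, -4, 1, 114, 0.9], [0, 0, -0.4, -4, 1, 114, 0.9], [0, 0, -0.4, -4, 1, 114, 0.9]]}}

```text
time: 18.35
ee_pos: [0.5211, 0.1697, 0.0318]
tcp_rot: [-2.169, 2.272, -0.0]
wrist_force: [-0.8, -0.9, -1.3]
finger_gap: 0.0157
grip_force: 59.2
```

```bash
python3 - <<'E'
from h import *
s=optics.snapshot("wrist"); np.savez("we.npz",**s); P=cloud(s); zt=np.median(P[190:340,303:333,2]); o=observe(); print(zt-.01,o["wrist_force"])
g=cv2.cvtColor(s["pixels"],cv2.COLOR_RGB2GRAY)
m=(abs(P[...,2]-zt)<.003).astype(np.uint8); m[:,:280]=0; m[:,360:]=0; m[290:]=0
q=P[m>0][:,:2]*1000; r=cv2.minAreaRect(q.astype(np.float32)); 
b=np.radians(-2.7); ex=np.array([np.cos(b),np.sin(b)]); ey=np.array([-ex[1],ex[0]]); Cc=np.array([588,165])
print(r,"board x ctr",ex@(np.array(r[0])-Cc),"y front end",np.percentile((q-Cc)@ey,1)); go((.520,.1682,.0275),np.radians(177.3))
E
```

```text
0.010116754775227521 [-0.25330916 -0.53536402  0.03579844]
((519.8085327148438, 139.19027709960938), (42.0053825378418, 27.600923538208008), 87.07452392578125) board x ctr -66.89996179030621 y front end -49.833418156739754
row [-0.  0.  0.] [1.8 1.1 4.5] rows>= 1 j [ 0.32  0.4  -0.46  0.71  0.   -1.21] ee [0.5212 0.1699 0.032 ]
```

Call:
{"fn": "apply_moves", "kwargs": {"motion": [[0, 0, 0, 0, 0, 2, 0.9], [0, 0, 0, 0, 0, 3.7, 0.9], [0, 0, 0, 0, 0, 3.7, 0.9], [0, 0, 0, 0, 0, 3.7, 0.75], [0, 0, 0, 0, 0, 3.7, 0.65], [0, 0, 0, 0, 0, 3.7, 0.65], [0, 0, 0, 0, 0, 3.7, 0.65], [0, 0, 0, 0, 0, -15, 0.65], [0, 0, 0, 0, 0, -50, 0.65], [0, 0, 0, 0, 0, -90, 0.65]]}}

```text
time: 19.23
ee_pos: [0.5185, 0.1695, 0.1204]
tcp_rot: [2.167, -2.268, -0.003]
wrist_force: [0.8, 0.4, -0.3]
finger_gap: 0.03
grip_force: 0.0
```

Call:
{"fn": "apply_moves", "kwargs": {"motion": [[0, 0, 0, 0, 0, -40, 0.65], [0, 0, 0, 0, 0, -45, 0.5], [0, 0, 0, 0, 0, -45, 0.5], [0, 0, 0, 0, 0, -45, 0.5]]}}

```text
time: 19.57
ee_pos: [0.5207, 0.1702, 0.1664]
tcp_rot: [-2.17, 2.271, -0.0]
wrist_force: [0.2, 0.8, -0.2]
finger_gap: 0.0425
grip_force: 0.0
```

```bash
python3 - <<'E'
from h import *
s=optics.snapshot("wrist"); np.savez("wx.npz",**s); P=cloud(s); z=P[...,2]; g=cv2.cvtColor(s["pixels"],cv2.COLOR_RGB2GRAY)
b=np.radians(-2.7); ex=np.array([np.cos(b),np.sin(b)]); ey=np.array([-ex[1],ex[0]]); Cc=np.array([588,165])
m=(z>.0115)&(z<.022); bx=((P[...,:2]*1000-Cc)@ex); by=((P[...,:2]*1000-Cc)@ey); m&=(abs(by)<65)&(bx>-95)&(bx<-35)
q=np.c_[bx[m],by[m]]; print(len(q),cv2.minAreaRect(q.astype(np.float32)),q.min(0),q.max(0)); print("riser",riser_cross(s)[1])
go((0.574,-0.2214,0.12),np.radians(120.6)); go((0.574,-0.2214,0.12),np.radians(120.6-180))
E
```

```text
3144 ((-66.43856811523438, 0.5927162170410156), (17.994958877563477, 100.30326843261719), 0.19605419039726257) [-75.44244679 -49.57864301] [-57.45148792  50.76059807]
riser [0.58900423 0.16340964 0.031     ]
row [ 0.1 -0.1 56.8] [388.4 -72.   45.4] rows>= 10 j [ 0.32  0.26 -0.31  1.   -0.   -1.21] ee [0.5199 0.1699 0.1653]
row [ 0.1 -0.1 56.8] [388.4 -72.   45.4] rows>= 10 j [ 0.32  0.26 -0.31  1.   -0.   -1.21] ee [0.5199 0.1699 0.1653]
```

Call:
{"fn": "apply_moves", "kwargs": {"motion": [[0, 0, 6, 40, -7, 0, 0.5], [0, 0, 12, 80, -15, 0, 0.5], [0, 0, 18, 120, -22, 0, 0.5], [0, 0, 24, 160, -30, 0, 0.5], [0, 0, 30, 200, -37, 0, 0.5], [0, 0, 36, 240, -44, 0, 0.5], [0, 0, 42, 280, -52, 0, 0.5], [0, 0, 48, 320, -59, 0, 0.5], [0, 0, 54, 355, -66, 15, 0.5], [0, 0, 56.8, 388, -72, 35, 0.5]]}}

```text
time: 20.45
ee_pos: [0.5749, -0.2232, 0.1304]
tcp_rot: [-0.82, 3.033, -0.0]
wrist_force: [-0.5, -0.1, 0.2]
finger_gap: 0.0428
grip_force: 0.0
```

Call:
{"fn": "apply_moves", "kwargs": {"motion": [[0, 0, 0, 0, 0, 10, 0.5], [0, 0, 0, 0, 0, 10, 0.5], [0, 0, 0, 0, 0, 10, 0.5], [0, 0, 0, 0, 0, 10, 0.5]]}}

```text
time: 20.78
ee_pos: [0.5743, -0.2195, 0.121]
tcp_rot: [0.831, -3.028, -0.002]
wrist_force: [-0.6, -0.1, -0.2]
finger_gap: 0.0423
grip_force: 0.0
```

```bash
python3 - <<'E'
from h import *
s=optics.snapshot("wrist"); np.savez("wt.npz",**s); P=cloud(s); z=P[...,2]
m=(z>.009)&(z<.02)&(np.hypot(P[...,0]-.574,P[...,1]+.221)<.05)
q=P[m][:,:2]*1000; r=cv2.minAreaRect(q.astype(np.float32)); print(len(q),r)
go((0.574,-0.2214,0.020),np.radians(120.6))
E
```

```text
3948 ((573.2813720703125, -221.9727783203125), (63.8277473449707, 25.78459930419922), 29.7691707611084)
row [ 0.  -0.   0.1] [  1.7  -1.3 101.7] rows>= 3 j [-0.36  0.42 -0.2   0.96  0.   -0.9 ] ee [ 0.5749 -0.2195  0.1217]
```

Call:
{"fn": "apply_moves", "kwargs": {"motion": [[0, 0, 0.8, 2.5, -1.5, 30, 0.5], [0, 0, 0.8, 2.5, -1.5, 65, 0.5], [0, 0, 0.8, 2.5, -1.5, 90, 0.5], [0, 0, 0.8, 2.5, -1.5, 99, 0.5], [0, 0, 0.8, 2.5, -1.5, 101, 0.5], [0, 0, 0.8, 2.5, -1.5, 101, 0.5], [0, 0, 0.8, 2.5, -1.5, 101, 0.85], [0, 0, 0.8, 2.5, -1.5, 101, 0.85], [0, 0, 0.8, 2.5, -1.5, 101, 0.85], [0, 0, 0.8, 2.5, -1.5, 101, 0.85]]}}

```text
time: 21.67
ee_pos: [0.5753, -0.2238, 0.023]
tcp_rot: [-0.807, 3.033, -0.003]
wrist_force: [-1.0, 1.4, 6.8]
finger_gap: 0.024
grip_force: 59.7
```

```bash
python3 - <<'E'
from h import *
go((0.5846,0.0926,0.14),np.radians(87.3))
E
```

```text
row [-0.1  0.2 32.5] [-165.6  269.7 -117.3] rows>= 9 j [-0.37  0.52 -0.3   0.76  0.   -0.89] ee [ 0.5753 -0.2238  0.023 ]
```

Call:
{"fn": "apply_moves", "kwargs": {"motion": [[0, 0, 0, 0, 0, -40, 0.85], [0, 0, 0, 0, 0, -80, 0.85], [0, 0, 0, -5, 8, -117, 0.85], [0, 0, 5, -24, 39, -120, 0.85], [0, 0, 10, -45, 73, -120, 0.85], [0, 0, 15, -66, 107, -120, 0.85], [0, 0, 20, -87, 141, -120, 0.85], [0, 0, 25, -108, 175, -120, 0.85], [0, 0, 30, -129, 209, -120, 0.85], [0, 0, 32.5, -148, 241, -120, 0.85]]}}

```text
time: 22.5
ee_pos: [0.5826, 0.0616, 0.1419]
tcp_rot: [0.08, 3.138, 0.001]
wrist_force: [0.7, -0.5, -0.4]
finger_gap: 0.0239
grip_force: 59.3
```

Call:
{"fn": "apply_moves", "kwargs": {"motion": [[0, 0, 0, 0, 22, 0, 0.85], [0, 0, 0, 0, 33, 0, 0.85], [0, 0, 0, 0, 33, 0, 0.85], [0, 0, 0, 0, 33, 0, 0.85], [0, 0, 0, 0, 33, 0, 0.85]]}}

```text
time: 22.92
ee_pos: [0.5839, 0.0911, 0.1408]
tcp_rot: [0.076, 3.14, -0.001]
wrist_force: [-0.2, 0.6, -1.5]
finger_gap: 0.0243
grip_force: 59.3
```

```bash
cat > t.py <<'E'
from h import *
s=optics.snapshot("wrist"); P=cloud(s); z=P[...,2]; o=observe()
b=np.radians(-2.7); ex=np.array([np.cos(b),np.sin(b)]); ey=np.array([-ex[1],ex[0]]); Cc=np.array([588,165])
bx=((P[...,:2]*1000-Cc)@ex); by=((P[...,:2]*1000-Cc)@ey)
t=o["ee_pos"][:2]*1000-Cc; tx,ty=t@ex,t@ey
zt=np.median(z[(abs(bx-tx)<8)&(abs(by-ty)<6)&(z>o["ee_pos"][2]-.02)&(z<o["ee_pos"][2]+.005)])
m=(abs(z-zt)<.0025)&(abs(by-ty)<16)&(abs(bx-tx)<45)&(s["pixels"].max(-1)>60)
q=np.c_[bx[m],by[m]]; print("ee board",tx,ty,"bottom",zt-.014,len(q),cv2.minAreaRect(q.astype(np.float32)),q.min(0),q.max(0),o["wrist_force"],o["finger_gap"])
go((0.5846,0.0926,0.028),np.radians(87.3))
np.savez("wy.npz",**s); cv2.imwrite("pics/wy.png",s["pixels"][:,:,::-1])
E
python3 t.py
```

```text
ee board -0.6679991482516252 -74.24224403450836 bottom 0.11887760372263172 5138 ((-1.451211929321289, -73.38778686523438), (59.41192626953125, 31.654457092285156), 4.957690715789795) [-30.59937555 -90.10681369] [ 29.41247688 -58.37947818] [ 0.9900693  -0.00993569 -0.1902113 ] 0.023755461619604464
row [-0.   0.  -0.1] [ -0.7   1.8 112.7] rows>= 3 j [ 0.15  0.36 -0.24  0.98 -0.    0.2 ] ee [0.5838 0.0909 0.1407]
```

View pics/wy.png

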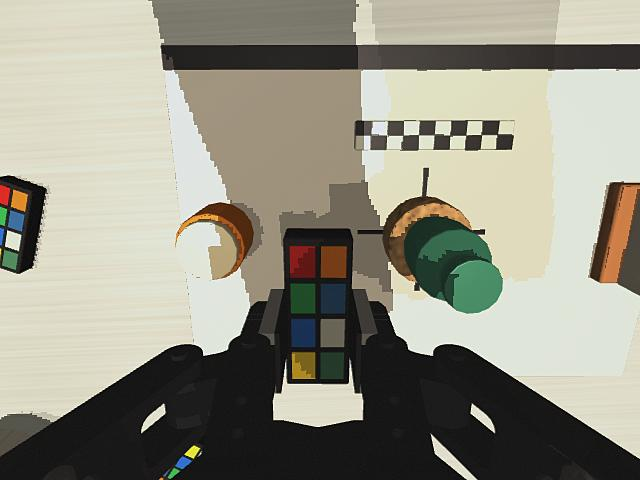

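The wrist picture shows the target in the jaws, with top corners (285,243), (352,243), (348,383) and (289,383), between the lamp (215,250) and the riser (420,240). The scale bar (435,135) lies parallel to the stripe and the flask stands on the riser.

```bash
python3 - <<'E'
from h import *
s=dict(np.load("wy.npz")); b=np.radians(-2.7); ex=np.array([np.cos(b),np.sin(b)]); ey=np.array([-ex[1],ex[0]]); Cc=np.array([588,165])
W=np.array([ray(s,x,y,.1329)[:2]*1000-Cc for x,y in [(285,243),(352,243),(348.5,383),(289,383)]]); B=np.c_[W@ex,W@ey]; d=B[2]+B[3]-B[0]-B[1]; print(B.round(1),B.mean(0),np.degrees(np.arctan2(d[1],d[0])))
E
```

```text
[[-31.4 -85.1]
 [-31.4 -60.4]
 [ 29.4 -60.4]
 [ 29.4 -85. ]] [ -0.99245518 -72.73676586] 0.058337569286090456
```

Call:
{"fn": "apply_moves", "kwargs": {"motion": [[0, 0, 0, -1, 0.5, 25, 0.85], [0, 0, 0, -1, 0.5, 55, 0.85], [0, 0, 0, -1, 0.5, 85, 0.85], [0, 0, 0, -1, 0.5, 102, 0.85], [0, 0, 0, -1, 0.5, 108, 0.85], [0, 0, 0, -1, 0.5, 108, 0.85], [0, 0, 0, -1, 0.5, 108, 0.85], [0, 0, 0, -1, 0.5, 108, 0.85]]}}

```text
time: 23.63
ee_pos: [0.5861, 0.0924, 0.0341]
tcp_rot: [0.076, 3.138, 0.001]
wrist_force: [-0.6, -0.7, -0.2]
finger_gap: 0.0241
grip_force: 59.3
```

```bash
python3 t.py
```

```text
ee board 1.6094118984296513 -72.37171954903029 bottom 0.01211924556190609 5427 ((-0.5557212829589844, -71.64429473876953), (62.756553649902344, 31.513282775878906), 5.333887577056885) [-30.87683461 -88.27034781] [ 32.11707677 -56.64580948] [ 0.09466087 -0.44727525 -0.80923584] 0.0239234980386764
row [ 0.   0.2 -0. ] [ 1.6 -0.1  6.2] rows>= 1 j [ 0.16  0.47 -0.35  0.75 -0.    0.2 ] ee [0.5862 0.0926 0.0342]
```

Call:
{"fn": "apply_moves", "kwargs": {"motion": [[0, 0, 0, 0.5, -0.5, 3, 0.85], [0, 0, 0, 0.5, -0.5, 5.5, 0.85], [0, 0, 0, 0.5, -0.5, 5.5, 0.85], [0, 0, 0, 0.5, -0.5, 5.5, 0.7], [0, 0, 0, 0.5, -0.5, 5.5, 0.57], [0, 0, 0, 0.5, -0.5, 5.5, 0.57], [0, 0, 0, 0.5, -0.5, 5.5, 0.57], [0, 0, 0, 0.5, -0.5, -12, 0.57], [0, 0, 0, 0.5, -0.5, -50, 0.57], [0, 0, 0, 0.5, -0.5, -90, 0.57]]}}

```text
time: 24.52
ee_pos: [0.582, 0.0921, 0.1214]
tcp_rot: [-0.074, -3.135, 0.001]
wrist_force: [1.0, -0.1, 0.9]
finger_gap: 0.0367
grip_force: 0.0
```

Call:
{"fn": "apply_moves", "kwargs": {"motion": [[0, 0, 0, 10, -10, -40, 0.5], [0, 0, 0, 25, -25, -70, 0.5], [0, 0, 0, 50, -50, -90, 0.5], [0, 0, 0, 50, -50, -90, 0.5], [0, 0, 0, 50, -50, -90, 0.5], [0, 0, 0, 50, -50, -90, 0.5]]}}

```text
time: 25.02
ee_pos: [0.532, 0.0449, 0.2122]
tcp_rot: [0.075, 3.14, 0.001]
wrist_force: [0.3, 0.6, -0.3]
finger_gap: 0.0425
grip_force: 0.0
```

```bash
python3 - <<'E'
from h import *
s=optics.snapshot("wrist"); P=cloud(s); z=P[...,2]; hsv=cv2.cvtColor(s["pixels"],cv2.COLOR_RGB2HSV).astype(int)
b=np.radians(-2.7); ex=np.array([np.cos(b),np.sin(b)]); ey=np.array([-ex[1],ex[0]]); Cc=np.array([588,165])
B=np.stack([(P[...,:2]*1000-Cc)@ex,(P[...,:2]*1000-Cc)@ey],-1)
def box(n,z0,z1,c,h):
    m=(z>z0)&(z<z1)&(abs(B[...,0]-c[0])<h[0])&(abs(B[...,1]-c[1])<h[1]); q=B[m]
    print(n,len(q),cv2.minAreaRect(q.astype(np.float32)) if len(q) else "")
box("target",.0165,.026,(0,-72),(45,22)); box("bar",.0125,.022,(-67,0),(20,65)); box("lip",.096,.108,(0,0),(30,30))
r=riser_cross(s)[1][:2]*1000-Cc; print("riser",r@ex,r@ey)
t=optics.snapshot("top"); cv2.imwrite("pics/fin.png",np.hstack([cv2.resize(t["pixels"][140:340,80:530],(800,356))])[:,:,::-1]); print(observe()["time"],observe()["ee_pos"])
E
```

```text
target 1857 ((-0.4662609100341797, -71.95701599121094), (26.23079490661621, 63.69924545288086), 89.71086120605469)
bar 2592 ((-66.67399597167969, 0.3261451721191406), (100.69252014160156, 18.16880989074707), 89.9767074584961)
lip 1304 ((0.16136935353279114, -0.25933837890625), (28.702495574951172, 26.843446731567383), 45.86124801635742)
riser -0.11888717868906806 -1.2980346824751436
25.1167 [0.53184053 0.04521125 0.21128036]
```

View pics/fin.png

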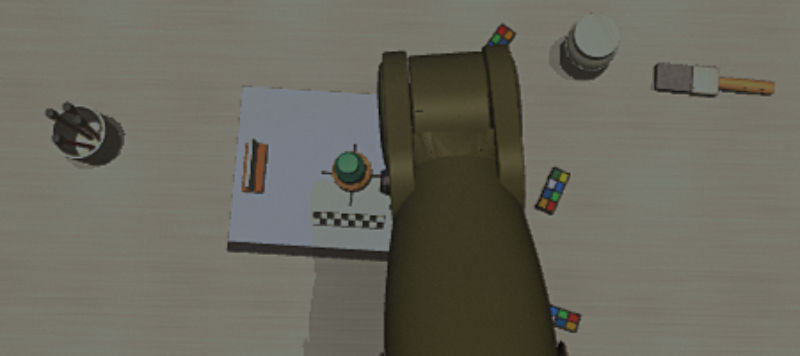

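The final top picture shows the flask standing on the riser at (350,170) and the bar at (348,219), in front of them. The arm hides the target, but the wrist camera puts it at (−0.5, −72) mm on the board, running front to back. The pot, jar and brush look undisturbed, and the arm touches nothing.

```bash
python3 -c "
from bench import manip; print(manip.sign_off())"
```

```text
the job is handed in; nothing more can be done
None
```

The layout is done and handed in at about 25 s of robot time: riser, flask, scale bar and colour target, placed in the order asked, each within about 1.5 mm of where I aimed it by the wrist camera.

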